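# Load two transmitters into the free wells of a flap-covered soak box

### The job

Two of the six flap-covered wells of the sloping soak box are empty: feel through the sprung flaps for which, and load the two pressure transmitters from the tray into them, connector outwards, pushed fully home so that every flap springs shut. Press gently on the flaps and parts, and leave the other things in the tray where they are.

Things in the scene. Friction and masses are not known exactly. Their poses are not given: they have to be found in the camera images.
- soak_box: fixed soak box, a grey chest 222 mm wide on a low stand, aluminium deck sloping 30 deg, low edge towards the robot. Frame level: origin on the bench, z up, x level towards the deck's high rear edge, y along the port rows. Deck front edge at x -100, z 124 mm, rear edge x 35, z 202 mm; the chest below reaches x 105. Out of the deck and its wells: direction (-0.5, 0, 0.866); no part stands up from the deck
- tray: fixed shallow aluminium tray 210 x 270 mm (x, y), rim 14 mm high, floor 3 mm thick; origin under its centre, level
- port1 (a point): centre of the mouth of port 1, in the deck surface (low front row, +y end); axes as the soak box (level); port 50 mm wide (y), 46 mm up the slope; six ports, 2 rows of 3, 64 mm apart along a row, the rows 62 mm apart on the slope; two of the wells, unknown which, are empty
- flap1a (a joint): upper leaf of the flap in port 1. A flap is two grey leaves flush in the deck, 22 x 49 x 2 mm each, one hinged on the port's upper edge, one on its lower edge, meeting in the middle, lightly sprung shut (under 2 N); 0 shut, to 1.5 rad pushed down into the well
- port2 (a point): centre of the mouth of port 2, in the deck surface (low front row, middle); axes as the soak box (level); a full well holds a transmitter like those in the tray, its connector top 24 mm below the deck
- flap2a (a joint): upper leaf of the flap in port 2. A flap is two grey leaves flush in the deck, 22 x 49 x 2 mm each, one hinged on the port's upper edge, one on its lower edge, meeting in the middle, lightly sprung shut (under 2 N); 0 shut, to 1.5 rad pushed down into the well
- port3 (a point): centre of the mouth of port 3, in the deck surface (low front row, -y end); axes as the soak box (level); well floor 124 mm below the deck, square to it
- flap3a (a joint): upper leaf of the flap in port 3. A flap is two grey leaves flush in the deck, 22 x 49 x 2 mm each, one hinged on the port's upper edge, one on its lower edge, meeting in the middle, lightly sprung shut (under 2 N); 0 shut, to 1.5 rad pushed down into the well
- port4 (a point): centre of the mouth of port 4, in the deck surface (high rear row, +y end); axes as the soak box (level); same size of port and well; a transmitter let go in the mouth of an empty well mostly slides home by its own weight, else it needs a light push
- flap4a (a joint): upper leaf of the flap in port 4. A flap is two grey leaves flush in the deck, 22 x 49 x 2 mm each, one hinged on the port's upper edge, one on its lower edge, meeting in the middle, lightly sprung shut (under 2 N); 0 shut, to 1.5 rad pushed down into the well
- port5 (a point): centre of the mouth of port 5, in the deck surface (high rear row, middle); axes as the soak box (level); same size of port and well
- flap5a (a joint): upper leaf of the flap in port 5. A flap is two grey leaves flush in the deck, 22 x 49 x 2 mm each, one hinged on the port's upper edge, one on its lower edge, meeting in the middle, lightly sprung shut (under 2 N); 0 shut, to 1.5 rad pushed down into the well
- port6 (a point): centre of the mouth of port 6, in the deck surface (high rear row, -y end); axes as the soak box (level); same size of port and well
- flap6a (a joint): upper leaf of the flap in port 6. A flap is two grey leaves flush in the deck, 22 x 49 x 2 mm each, one hinged on the port's upper edge, one on its lower edge, meeting in the middle, lightly sprung shut (under 2 N); 0 shut, to 1.5 rad pushed down into the well
- transmitter1: stainless pressure transmitter standing upright in the tray, connector up; 100 mm tall: black cap 29 mm dia (height 0-18), hexagon 36 mm across corners (18-32), round body 34 mm dia (32-86, the part to grip), connector 20 mm dia (86-100); 0.20-0.31 kg. Origin: centre of its underside, z along its axis to the connector
- top1 (a point): centre of the connector's flat top of transmitter 1, 100 mm above its origin
- transmitter2: stainless pressure transmitter standing upright in the tray, connector up; 100 mm tall: black cap 29 mm dia (height 0-18), hexagon 36 mm across corners (18-32), round body 34 mm dia (32-86, the part to grip), connector 20 mm dia (86-100); 0.20-0.31 kg. Origin: centre of its underside, z along its axis to the connector
- top2 (a point): centre of the connector's flat top of transmitter 2, 100 mm above its origin
- coupling: bystander in the tray: short hexagonal steel pipe coupling, 38 mm across corners, 52 mm tall; origin under its centre
- battery: bystander in the tray: D-size battery standing up, 33 mm dia, 60 mm tall; origin under its centre
- gauge: bystander in the tray: dial pressure gauge lying on its back, 63 mm dia, 29 mm tall, with a square brass stem reaching 46 mm from its centre along its -y; origin under the dial's centre
Not all that is in view belongs to the job. What is shaped like the transmitter2 but pink is not meant. What is shaped like the transmitter1 but blue is not meant.

How it is judged:
At the end, for the whole second after the job is handed in: Each transmitter rests in a well of its own, connector outwards (axis within 0.8 rad of upright), its connector top within 30 mm of the centre of that port's mouth (24 mm below it when home), and all six flaps are shut (upper leaf under 0.15 rad) ((distance between top1 and port1 below 0.03 m or distance between top1 and port2 below 0.03 m or distance between top1 and port3 below 0.03 m or distance between top1 and port4 below 0.03 m or distance between top1 and port5 below 0.03 m or distance between top1 and port6 below 0.03 m) and (distance between top2 and port1 below 0.03 m or distance between top2 and port2 below 0.03 m or distance between top2 and port3 below 0.03 m or distance between top2 and port4 below 0.03 m or distance between top2 and port5 below 0.03 m or distance between top2 and port6 below 0.03 m) and value of joint each of flap1a, flap2a, flap3a, flap4a, flap5a, flap6a below 0.15 rad and angle between each of transmitter1, transmitter2's own z axis and vertical below 0.8 rad and linear speed of each of transmitter1, transmitter2 below 0.02 m/s); the robot touches nothing.
It fails at once if a transmitter or the fingers are pressed against the soak box or its flaps with more than 80 N (contact force between any of transmitter1, transmitter2, the fingers and soak_box above 80 N).
It fails at once if one of the bystanders (coupling, battery, gauge) is moved more than 25 mm (distance of any of coupling, battery, gauge from where it was at the start of the episode above 0.025 m).
It also fails if it takes over 67 s, if anything falls off the work surface, if the arm or the gripper's body presses on something with over 40 N, if the wrist force passes 120 N, or if a joint passes its speed limit or range.

### The arm

A 7-joint arm with a two-finger parallel gripper is mounted at the origin on the work surface. World frame = base frame: x ahead of the robot, y to its left, z up, the work surface at z = 0. Lengths are in m, angles in rad, forces in N, time in s.
With the tool pointing down it reaches from about 0.4 to 0.85 m from the base axis. Payload 4.5 kg.
Tool frame: the origin (TCP) lies at the very end of the fingers, on their centre line; the grasp point (between the pads) lies 19 mm behind it; z points along the fingers, y is the line along which they close (so a half turn about z gives the same grasp; the last joint's range is limited). The gripper opens to 88 mm and grips with 3 to 60 N. Pads are 18 mm wide; open, the fingers measure 123 mm over their backs; the gripper's body (75 mm by 187 mm) begins 45 mm behind the grasp point.
Start: joints at [1.243, 0.689, -0.195, 1.565, 0.157, 0.902, -0.215], TCP at [0.221, -0.585, 0.239] pointing down, gripper open.
Joint ranges: [-3.01, 3.01], [-0.46, 2.08], [-1.47, 1.51], [0.13, 2.56], [-1, 4.14], [0.04, 2.09], [-2.66, 2.66]. Speed limits (rad/s): [2.57, 2.57, 3.14, 3.14, 3.14, 3.14, 3.14].

### API

Orientations are given as a unit quaternion [x, y, z, w].
In Python, from plant import r, eyes, nets gives the robot as it stands.
- The arm moves only by the shell command python3 -m pendant 'ROWS' [FORCE]. ROWS is JSON, a list of rows, each an object of numbers: "claw": the opening, from 0 (shut) to 1 (fully open); "dx", "dy", "dz": the shift along the world's x, y, z in mm; "twist": the turn about the world's z in rad. In form: [{"claw": .., "dx": .., "dy": .., "dz": .., "twist": ..}, ...]. A call has 1 to 8 rows; each row is the pose to reach, as a shift and turn from the pose commanded when the call began; what a row does not reach only later rows make up. A row lasts 1/10 s, in which the tool goes at most 50 mm and 8.59 degrees, less where a joint would pass 70% of its speed; a pose out of reach is approached as far as the arm can. A call with a gripper value outside its range is refused whole. The fingers move at their own pace and stop on an object; FORCE is the grip in N (left out, the last holds). Time passes only in rows, so rows that repeat a pose let the fingers close. It gives the time, the measured TCP pose, the force, the opening and the grip force at its end, in the units of the state.
- r.get_state(): the state, without advancing time (a new reading comes with each control period).
- eyes.snapshot(name): name is "scene" or "top"; returns (picture, depth): 480x640x3 uint8, blue, green, red; 480x640 float32, m along the optical axis (not along the pixel's ray), 0 where there is no reading.
- eyes.camera_info(name): a dict with "K" (3x3 intrinsics, pixels), "D" ([k1, k2, p1, p2, k3] as OpenCV has them; the pictures are not rectified), "world_to_cam" (4x4, takes a point from world to camera coordinates). Camera axes: x right, y down, z forward; pixel columns grow to the right and rows downward; lengths in m; the calibration is good to about 2 mm. A picture is of the moment at which its call begins. camera_info takes no time and is no camera call.
- r.finish_job(): hands the job in; it is judged then, once.
Trained networks look in the newest picture that a camera, given by its name, has taken for a name from the list of things; names that differ only in an ending like _2 or _b are one class to them, and where a whole thing is asked for, a point or a joint stands for the part that bears it (a point fixed in the world has none). Each returns a list of dicts, best first, with "confidence" (0 to 1); they miss things now and then, are a little off and sometimes report something else, mostly with a low value. They report only what shows in the picture. A call takes as long as a camera call. They do not tell look-alikes from the thing itself.
- nets.spot_in(camera, query): "box" ([left, top, width, height] as shares, 0 to 1, of the picture: columns of its width, rows of its height, round what is visible of it).
- nets.place_of(camera, query): "position" ([column, row] as shares, 0 to 1, of the picture: columns of its width, rows of its height: a listed point, or the origin of a listed thing).
The state is a dict: "clock": time; "q": joint angles; "qd": joint speeds; "joint_torque": joint torques, N m; "tool_pos": TCP position; "eef_rot": TCP orientation; "contact_force": force on the tool from outside, world axes, zero at the start; "moment": the same for the moment, N m; "opening": opening from 0.0 (shut) to 1.0 (fully open); "finger_force": force on a finger pad.
Only numpy, scipy, OpenCV 4.12 (cv2) and the standard library are available. Lean on these libraries where they do the work, as an engineer would, in place of code of your own. Each camera call takes 0.05 s, during which the arm holds its last target. There are 200 camera calls.

## Working session

There is one attempt and no reset: what is moved stays moved. The work goes in short steps, Python scripts to look and compute and a shell command to move; the robot and the scene stay as the last step left them, time stands still between calls to the robot, and variables do not carry over. Pictures are saved under pics/ and viewed, at most 10 in all, crops included, and the job is handed in when it is done.

```bash
mkdir -p pics; ls; cat > h.py <<'E'
import numpy as np, cv2
from plant import r, eyes, nets
def world(cam, uv, depth=None, z=None):
    ci=eyes.camera_info(cam); K=np.array(ci["K"]);D=np.array(ci["D"]);T=np.linalg.inv(np.array(ci["world_to_cam"]))
    p=cv2.undistortPoints(np.array([[uv]],float),K,D)[0,0]; d=np.array([p[0],p[1],1.])
    if depth is not None: return T[:3,:3]@(d*depth)+T[:3,3]
    w=T[:3,:3]@d; return T[:3,3]+w*(z-T[2,3])/w[2]
E
python3 - <<'E'
from h import *
for c in("scene","top"):
    im,d=eyes.snapshot(c); cv2.imwrite(f"pics/{c}0.png",im); np.save(f"{c}_d.npy",d)
    print(c,np.round(np.linalg.inv(np.array(eyes.camera_info(c)["world_to_cam"])),3).tolist())
    for q in("transmitter1","top1","soak_box","tray","port1","port3","port4","port6","coupling","battery","gauge"):
        print(c,q,[(round(x["confidence"],2),np.round(np.array(x["position"])*[640,480]).tolist()) for x in nets.place_of(c,q)[:6]])
s=r.get_state(); print(s["clock"],s["tool_pos"],s["eef_rot"],s["contact_force"])
E
```

```text
pics
scene [[0.751, 0.413, -0.515, 1.042], [0.66, -0.471, 0.585, -0.579], [-0.001, -0.779, -0.627, 0.759], [0.0, 0.0, 0.0, 1.0]]
scene transmitter1 [(0.81, [391.0, 226.0]), (0.61, [345.0, 271.0]), (0.6, [351.0, 201.0])]
scene top1 [(0.96, [396.0, 187.0]), (0.96, [353.0, 167.0]), (0.74, [349.0, 234.0]), (0.65, [256.0, 226.0]), (0.57, [385.0, 225.0])]
scene soak_box [(0.6, [260.0, 356.0])]
scene tray [(0.84, [388.0, 260.0]), (0.36, [388.0, 226.0])]
scene port1 [(0.96, [219.0, 297.0]), (0.93, [234.0, 271.0]), (0.79, [286.0, 260.0]), (0.76, [197.0, 293.0]), (0.72, [249.0, 277.0]), (0.63, [263.0, 256.0])]
scene port3 [(0.96, [219.0, 297.0]), (0.93, [234.0, 271.0]), (0.79, [286.0, 260.0]), (0.76, [197.0, 293.0]), (0.72, [249.0, 277.0]), (0.63, [263.0, 256.0])]
scene port4 [(0.96, [219.0, 297.0]), (0.93, [234.0, 271.0]), (0.79, [286.0, 260.0]), (0.76, [197.0, 293.0]), (0.72, [249.0, 277.0]), (0.63, [263.0, 256.0])]
scene port6 [(0.96, [219.0, 297.0]), (0.93, [234.0, 271.0]), (0.79, [286.0, 260.0]), (0.76, [197.0, 293.0]), (0.72, [249.0, 277.0]), (0.63, [263.0, 256.0])]
scene coupling [(0.77
[... 700 characters left out ...]
, [432.0, 242.0]), (0.89, [408.0, 207.0]), (0.74, [362.0, 234.0]), (0.57, [371.0, 205.0]), (0.56, [398.0, 239.0])]
top port4 [(0.96, [432.0, 242.0]), (0.89, [408.0, 207.0]), (0.74, [362.0, 234.0]), (0.57, [371.0, 205.0]), (0.56, [398.0, 239.0])]
top port6 [(0.96, [432.0, 242.0]), (0.89, [408.0, 207.0]), (0.74, [362.0, 234.0]), (0.57, [371.0, 205.0]), (0.56, [398.0, 239.0])]
top coupling [(0.76, [194.0, 202.0]), (0.35, [241.0, 243.0]), (0.19, [398.0, 239.0])]
top battery [(0.83, [246.0, 240.0])]
top gauge [(0.83, [230.0, 192.0]), (0.41, [238.0, 219.0])]
1.2 [ 0.22124015 -0.58454951  0.23873253] [9.83684294e-01 1.79903329e-01 1.86529727e-05 2.68787049e-05] [ 0.48889807 -0.54482898  0.08127943]
```

View pictures.

View pics/top0.png

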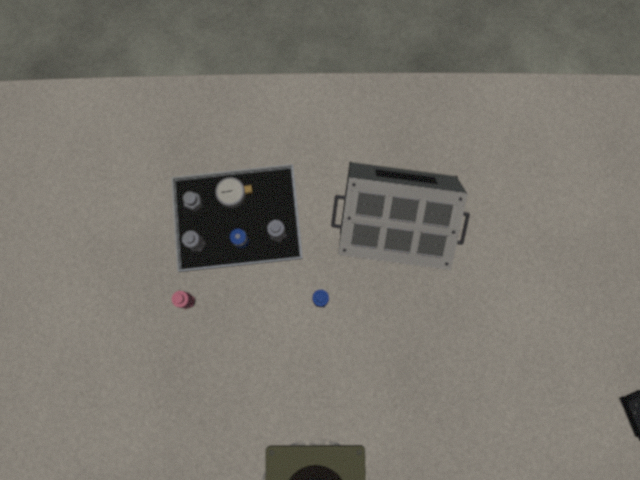

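View pics/scene0.png

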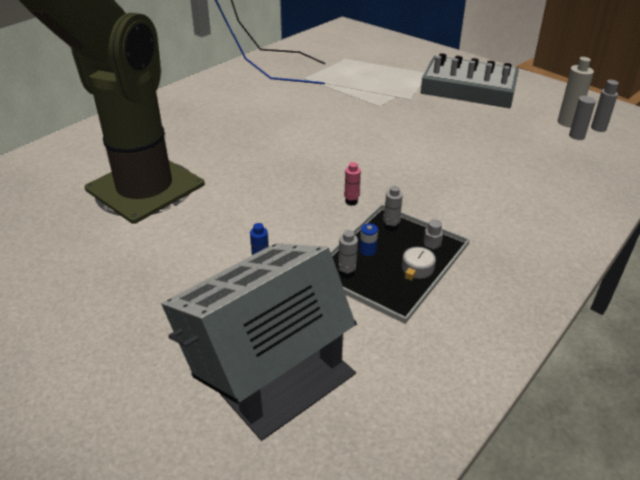

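```bash
cat > meas.py <<'E'
from h import *
from scipy.optimize import least_squares
def cloud(cam,d):
    ci=eyes.camera_info(cam);K=np.array(ci["K"]);D=np.array(ci["D"]);T=np.linalg.inv(np.array(ci["world_to_cam"]))
    v,u=np.mgrid[:480,:640]; p=cv2.undistortPoints(np.stack([u,v],-1).reshape(-1,1,2).astype(float),K,D).reshape(480,640,2)
    P=np.dstack([p*d[...,None],d])@T[:3,:3].T+T[:3,3]; P[d==0]=np.nan; return P
if __name__=="__main__":
    im=cv2.imread("pics/top0.png");g=cv2.cvtColor(im,cv2.COLOR_BGR2GRAY)
    ci=eyes.camera_info("top");K=np.array(ci["K"]);D=np.array(ci["D"]);W=np.array(ci["world_to_cam"]);print(K[0,0],D)
    roi=g[185:265,340:465]; print("gray",[int(g[y,x]) for x,y in((370,205),(387,205),(366,236),(398,240),(387,258))])
    t,_=cv2.threshold(roi,0,255,cv2.THRESH_OTSU); m=(roi<t).astype(np.uint8)
    n,l,s,c=cv2.connectedComponentsWithStats(m,connectivity=4)
    c=[c[i]+[340,185] for i in range(1,n) if 250<s[i,4]<900]; print(t,s[:,4],np.round(c,1).tolist())
    c=sorted(c,key=lambda p:-p[1]); c=np.array(sorted(c[:3],key=lambda p:p[0])+sorted(c[3:],key=lambda p:p[0]))
    L=np.array([[-32.5-26.85*k,y,163-15.5*k] for k in(1,-1) for y in(64,0,-64)])/1000
    def ports(q): 
        cc,ss=np.cos(q[2]),np.sin(q[2]); return np.c_[q[0]+cc*L[:,0]-ss*L[:,1],q[1]+ss*L[:,0]+cc*L[:,1],L[:,2]]
    f=lambda q:(cv2.projectPoints(ports(q),cv2.Rodrigues(W[:3,:3])[0],W[:3,3],K,D)[0][:,0]-c).ravel()
    o=least_squares(f,[.6,-.2,0]); print("box",o.x,"res",np.round(o.fun,2)); print(np.round(ports(o.x),4).tolist())
    for cam,tops in(("top",[(190,238),(276,229)]),("scene",[(396,187),(349,234)])):
        P=cloud(cam,np.load(cam+"_d.npy"))
        for u,v in tops:
            q=P[v-15:v+16,u-15:u+16].reshape(-1,3); a=q[(q[:,2]>.095)&(q[:,2]<.12)];b=q[(q[:,2]>.04)&(q[:,2]<.085)]
            print(cam,u,v,len(a),np.round(np.median(a,0),4),np.round((a.min(0)+a.max(0))/2,4),"body",len(b),np.round((b.min(0)+b.max(0))/2,4),np.ptp(b,axis=0).round(3))
    P=cloud("top",np.load("top_d.npy"))
    for p in c: u,v=np.round(p).astype(int); print("flap depth",np.round(np.nanmedian(P[v-3:v+4,u-3:u+4].reshape(-1,3),0),4))
    for n_,u,v in(("bat",238,237),("coup",191,200),("gauge",230,192)): print(n_,np.round(P[v,u],3))
    for n_,u,v in(("pink",182,299),("blue",320,298)): print(n_,np.round(P[v,u],3))
E
python3 meas.py
```

```text
575.2814948525063 [-0.08711766  0.          0.          0.          0.        ]
gray [72, 121, 64, 76, 119]
94.0 [6150  108    2  228  580  578    9  578    6    9   81  550  547   10
  547    9    8] [[370.0, 204.5], [403.7, 209.0], [437.5, 213.5], [365.2, 235.2], [398.3, 239.6], [431.3, 244.0]]
box [ 0.56649019 -0.17221775 -0.14349694] res [-0.06 -0.01  0.04 -0.03  0.1   0.04 -0.09 -0.02  0.   -0.02  0.01  0.03]
[[0.5169, -0.1004, 0.1475], [0.5078, -0.1637, 0.1475], [0.4986, -0.2271, 0.1475], [0.5701, -0.1081, 0.1785], [0.5609, -0.1714, 0.1785], [0.5517, -0.2348, 0.1785]]
top 190 238 78 [0.5234 0.2494 0.1024] [0.5228 0.2492 0.1009] body 96 [0.5202 0.2476 0.0626] [0.028 0.03  0.045]
top 276 229 79 [0.5438 0.076  0.103 ] [0.5438 0.0764 0.1016] body 68 [0.5427 0.0752 0.0626] [0.032 0.032 0.044]
scene 396 187 73 [0.5261 0.2471 0.1018] [0.5252 0.2489 0.1004] body 60 [0.5257 0.2463 0.0755] [0.033 0.027 0.019]
scene 349 234 93 [0.5466 0.0739 0.1022] [0.5441 0.0767 0.1   ] body 140 [0.5395 0.109  0.0632] [0.044 0.1   0.044]
flap depth [ 0.5171 -0.1002  0.1474]
flap depth [ 0.5074 -0.1633  0.1475]
flap depth [ 0.4988 -0.2266  0.1473]
flap depth [ 0.5708 -0.1085  0.1794]
flap depth [ 0.5612 -0.1719  0.178 ]
flap depth [ 0.5529 -0.2345  0.1783]
bat [0.53  0.156 0.062]
coup [0.612 0.258 0.053]
gauge [0.633 0.179 0.032]
pink [0.4  0.26 0.1 ]
blue [ 0.401 -0.013  0.099]
```

```bash
python3 -m pendant '[{"claw":0,"dx":50,"dy":60,"dz":0,"twist":-0.13},{"claw":0,"dx":90,"dy":100,"dz":0,"twist":-0.26},{"claw":0,"dx":120,"dy":145,"dz":0,"twist":-0.39},{"claw":0,"dx":150,"dy":190,"dz":0,"twist":-0.505},{"claw":0,"dx":180,"dy":230,"dz":0,"twist":-0.505},{"claw":0,"dx":210,"dy":270,"dz":0,"twist":-0.505},{"claw":0,"dx":245,"dy":315,"dz":0,"twist":-0.505},{"claw":0,"dx":277,"dy":357.5,"dz":-20,"twist":-0.505}]' 20; python3 -c "
from h import *
print(r.get_state()['q'].round(2))"
```

```text
clock: 2.0
tool_pos: [0.468, -0.2683, 0.2303]
eef_rot: [0.997, -0.071, 0.002, 0.001]
contact_force: [0.7, 0.3, 0.3]
opening: 0.297
finger_force: 0.0
[ 0.44  0.58 -0.01  1.84  0.01  0.71 -1.28]
```

```bash
python3 -m pendant '[{"claw":0,"dx":0,"dy":0,"dz":0,"twist":0},{"claw":0,"dx":0,"dy":0,"dz":0,"twist":0},{"claw":0,"dx":0,"dy":0,"dz":0,"twist":0}]'
```

```text
clock: 2.3
tool_pos: [0.465, -0.2712, 0.2293]
eef_rot: [0.997, -0.073, -0.0, 0.001]
contact_force: [-1.2, 0.6, 0.4]
opening: 0.025
finger_force: 0.0
```

```bash
python3 -m pendant '[{"claw":0,"dx":34,"dy":44,"dz":-30,"twist":0},{"claw":0,"dx":34,"dy":44,"dz":-60,"twist":0},{"claw":0,"dx":34,"dy":44,"dz":-78,"twist":0},{"claw":0,"dx":36,"dy":44,"dz":-84,"twist":0},{"claw":0,"dx":39,"dy":43,"dz":-90,"twist":0},{"claw":0,"dx":41.5,"dy":43,"dz":-95,"twist":0},{"claw":0,"dx":41.5,"dy":43,"dz":-95,"twist":0}]'; python3 -m pendant '[{"claw":0,"dx":1,"dy":0,"dz":-2,"twist":0},{"claw":0,"dx":2,"dy":0,"dz":-3.5,"twist":0},{"claw":0,"dx":3,"dy":0,"dz":-5,"twist":0},{"claw":0,"dx":3,"dy":0,"dz":-5,"twist":0}]'
```

```text
clock: 3.0
tool_pos: [0.5073, -0.228, 0.1344]
eef_rot: [0.997, -0.072, 0.0, 0.0]
contact_force: [-0.7, -0.9, -0.9]
opening: 0.01
finger_force: 0.6
clock: 3.4
tool_pos: [0.5078, -0.2268, 0.1292]
eef_rot: [0.997, -0.072, -0.002, -0.0]
contact_force: [-7.8, 0.1, 4.2]
opening: 0.005
finger_force: 3.7
```

```bash
python3 -m pendant '[{"claw":0,"dx":1,"dy":0,"dz":-1.5,"twist":0},{"claw":0,"dx":1.5,"dy":0,"dz":-3,"twist":0},{"claw":0,"dx":1.5,"dy":0,"dz":-3,"twist":0}]'
```

```text
clock: 3.7
tool_pos: [0.5081, -0.2268, 0.1277]
eef_rot: [0.997, -0.072, -0.003, -0.0]
contact_force: [-11.4, 2.5, 20.0]
opening: 0.006
finger_force: 13.2
```

```bash
python3 -m pendant '[{"claw":0,"dx":-7,"dy":0,"dz":15,"twist":0},{"claw":0,"dx":-13,"dy":1,"dz":44,"twist":0},{"claw":0,"dx":-8,"dy":35,"dz":44,"twist":0},{"claw":0,"dx":-3,"dy":64,"dz":44,"twist":0},{"claw":0,"dx":-3,"dy":64,"dz":25,"twist":0},{"claw":0,"dx":1,"dy":63.5,"dz":15,"twist":0},{"claw":0,"dx":5,"dy":63,"dz":8,"twist":0},{"claw":0,"dx":5,"dy":63,"dz":8,"twist":0}]';python3 -m pendant '[{"claw":0,"dx":1,"dy":0,"dz":-2,"twist":0},{"claw":0,"dx":3,"dy":0,"dz":-5,"twist":0},{"claw":0,"dx":4.5,"dy":0,"dz":-8,"twist":0},{"claw":0,"dx":4.5,"dy":0,"dz":-8,"twist":0}]'
```

```text
clock: 4.5
tool_pos: [0.5165, -0.1643, 0.1332]
eef_rot: [0.997, -0.072, -0.001, 0.0]
contact_force: [-1.7, 0.6, -1.0]
opening: 0.004
finger_force: 1.0
clock: 4.9
tool_pos: [0.517, -0.1644, 0.1274]
eef_rot: [0.997, -0.073, -0.004, 0.0]
contact_force: [-12.1, 1.5, 18.2]
opening: 0.005
finger_force: 17.6
```

```bash
python3 -m pendant '[{"claw":0,"dx":-7,"dy":0,"dz":15,"twist":0},{"claw":0,"dx":-13,"dy":1,"dz":44,"twist":0},{"claw":0,"dx":-8,"dy":35,"dz":44,"twist":0},{"claw":0,"dx":-3.5,"dy":64.5,"dz":44,"twist":0},{"claw":0,"dx":-3.5,"dy":64.5,"dz":25,"twist":0},{"claw":0,"dx":0.5,"dy":64,"dz":15,"twist":0},{"claw":0,"dx":4.5,"dy":63.5,"dz":8,"twist":0},{"claw":0,"dx":4.5,"dy":63.5,"dz":8,"twist":0}]';python3 -m pendant '[{"claw":0,"dx":1,"dy":0,"dz":-2,"twist":0},{"claw":0,"dx":3,"dy":0,"dz":-5,"twist":0},{"claw":0,"dx":4.5,"dy":0,"dz":-8,"twist":0},{"claw":0,"dx":4.5,"dy":0,"dz":-8,"twist":0}]'
```

```text
clock: 5.7
tool_pos: [0.5256, -0.1013, 0.1333]
eef_rot: [0.997, -0.072, -0.001, 0.0]
contact_force: [-2.3, 0.6, -0.8]
opening: 0.003
finger_force: 1.0
clock: 6.1
tool_pos: [0.5261, -0.1007, 0.1257]
eef_rot: [0.997, -0.072, -0.004, 0.0]
contact_force: [-8.3, 0.5, 2.2]
opening: 0.006
finger_force: 4.7
```

```bash
python3 -m pendant '[{"claw":0,"dx":-1,"dy":0,"dz":-2,"twist":0},{"claw":0,"dx":-2,"dy":0,"dz":-4,"twist":0},{"claw":0,"dx":-2,"dy":0,"dz":-4,"twist":0}]'
```

```text
clock: 6.4
tool_pos: [0.5259, -0.1007, 0.1221]
eef_rot: [0.997, -0.072, -0.002, 0.0]
contact_force: [-5.7, 1.3, 2.2]
opening: 0.003
finger_force: 3.3
```

```bash
python3 -m pendant '[{"claw":0,"dx":0,"dy":0,"dz":-3,"twist":0},{"claw":0,"dx":0,"dy":0,"dz":-6,"twist":0},{"claw":0,"dx":0,"dy":0,"dz":-9,"twist":0},{"claw":0,"dx":0,"dy":0,"dz":-9,"twist":0}]'
```

```text
clock: 6.8
tool_pos: [0.5258, -0.1007, 0.113]
eef_rot: [0.997, -0.072, -0.002, 0.0]
contact_force: [-6.8, 0.8, 3.0]
opening: 0.005
finger_force: 3.9
```

```bash
python3 -m pendant '[{"claw":0,"dx":-8,"dy":0,"dz":20,"twist":0},{"claw":0,"dx":-11,"dy":1,"dz":55,"twist":0},{"claw":0,"dx":15,"dy":-3,"dz":92,"twist":0},{"claw":0,"dx":42.5,"dy":-6.5,"dz":87,"twist":0},{"claw":0,"dx":42.5,"dy":-6.5,"dz":69,"twist":0},{"claw":0,"dx":46.5,"dy":-7,"dz":59,"twist":0},{"claw":0,"dx":50,"dy":-8,"dz":52,"twist":0},{"claw":0,"dx":50,"dy":-8,"dz":52,"twist":0}]';python3 -m pendant '[{"claw":0,"dx":0,"dy":0,"dz":-3,"twist":0},{"claw":0,"dx":0.5,"dy":0,"dz":-6,"twist":0},{"claw":0,"dx":1,"dy":0,"dz":-9,"twist":0},{"claw":0,"dx":1,"dy":0,"dz":-9,"twist":0}]'
```

```text
clock: 7.6
tool_pos: [0.5781, -0.1085, 0.1641]
eef_rot: [0.997, -0.072, -0.001, 0.0]
contact_force: [-0.1, -0.5, 0.4]
opening: 0.005
finger_force: 0.5
clock: 8.0
tool_pos: [0.5789, -0.1081, 0.1558]
eef_rot: [0.997, -0.072, -0.001, 0.0]
contact_force: [-1.7, 0.5, -0.9]
opening: 0.007
finger_force: 0.9
```

```bash
python3 -m pendant '[{"claw":0,"dx":0.5,"dy":0,"dz":-4,"twist":0},{"claw":0,"dx":1,"dy":0,"dz":-8,"twist":0},{"claw":0,"dx":1,"dy":0,"dz":-12,"twist":0},{"claw":0,"dx":1,"dy":0,"dz":-12,"twist":0}]'
```

```text
clock: 8.4
tool_pos: [0.5789, -0.108, 0.1433]
eef_rot: [0.997, -0.072, -0.002, -0.0]
contact_force: [-4.5, 1.6, -1.5]
opening: 0.004
finger_force: 2.7
```

```bash
python3 -m pendant '[{"claw":0,"dx":-10,"dy":1,"dz":30,"twist":0},{"claw":0,"dx":-15,"dy":3,"dz":70,"twist":0},{"claw":0.2,"dx":-20,"dy":40,"dz":75,"twist":0},{"claw":0.75,"dx":-25,"dy":85,"dz":75,"twist":0},{"claw":0.75,"dx":-30,"dy":130,"dz":65,"twist":0},{"claw":0.75,"dx":-35,"dy":170,"dz":50,"twist":0},{"claw":0.75,"dx":-35,"dy":184.5,"dz":40,"twist":0},{"claw":0.75,"dx":-35,"dy":184.5,"dz":30,"twist":0}]'
```

```text
clock: 9.2
tool_pos: [0.5464, 0.0794, 0.1737]
eef_rot: [0.998, -0.069, 0.001, -0.001]
contact_force: [-0.2, -0.1, 0.5]
opening: 0.53
finger_force: 0.0
```

```bash
python3 -m pendant '[{"claw":0.75,"dx":0,"dy":0,"dz":-15,"twist":0},{"claw":0.75,"dx":0,"dy":0,"dz":-30,"twist":0},{"claw":0.75,"dx":0,"dy":0,"dz":-75,"twist":0},{"claw":0.75,"dx":0,"dy":0,"dz":-113.5,"twist":0},{"claw":0.75,"dx":0,"dy":0,"dz":-113.5,"twist":0},{"claw":0.2,"dx":0,"dy":0,"dz":-113.5,"twist":0},{"claw":0.2,"dx":0,"dy":0,"dz":-113.5,"twist":0},{"claw":0.2,"dx":0,"dy":0,"dz":-113.5,"twist":0}]' 25; python3 -m pendant '[{"claw":0.2,"dx":0,"dy":0,"dz":0,"twist":0},{"claw":0.2,"dx":0,"dy":0,"dz":0,"twist":0}]'
```

```text
clock: 10.0
tool_pos: [0.5471, 0.0759, 0.0627]
eef_rot: [0.997, -0.072, 0.002, -0.0]
contact_force: [-0.3, -0.7, -0.1]
opening: 0.501
finger_force: 0.0
clock: 10.2
tool_pos: [0.5464, 0.0763, 0.0621]
eef_rot: [0.997, -0.072, 0.001, -0.0]
contact_force: [-0.2, -0.9, 7.6]
opening: 0.376
finger_force: 25.0
```

```bash
python3 -m pendant '[{"claw":0.2,"dx":0,"dy":0,"dz":25,"twist":0},{"claw":0.2,"dx":0,"dy":0,"dz":60,"twist":0},{"claw":0.2,"dx":0,"dy":0,"dz":100,"twist":0},{"claw":0.2,"dx":0,"dy":0,"dz":145,"twist":0},{"claw":0.2,"dx":0,"dy":-5,"dz":185,"twist":0},{"claw":0.2,"dx":5,"dy":-40,"dz":205,"twist":0},{"claw":0.2,"dx":10,"dy":-80,"dz":210,"twist":0},{"claw":0.2,"dx":15,"dy":-110,"dz":210,"twist":0}]';python3 -m pendant '[{"claw":0.2,"dx":2,"dy":-35,"dz":0,"twist":0},{"claw":0.2,"dx":4,"dy":-68,"dz":0,"twist":0},{"claw":0.2,"dx":4,"dy":-72,"dz":0,"twist":0},{"claw":0.2,"dx":4,"dy":-72,"dz":0,"twist":0},{"claw":0.2,"dx":4,"dy":-72,"dz":0,"twist":0}]'; python3 - <<'E'
from h import *
im,d=eyes.snapshot("scene"); cv2.imwrite("pics/s1.png",cv2.resize(im[150:390,120:440],None,fx=2.4,fy=2.4))
E
```

```text
clock: 11.0
tool_pos: [0.5605, -0.0364, 0.2722]
eef_rot: [0.997, -0.072, 0.001, 0.001]
contact_force: [1.0, -0.6, -2.9]
opening: 0.384
finger_force: 25.0
clock: 11.5
tool_pos: [0.5641, -0.1041, 0.2704]
eef_rot: [0.997, -0.071, -0.0, -0.001]
contact_force: [-0.2, 1.3, -3.1]
opening: 0.375
finger_force: 25.0
```

View pics/s1.png

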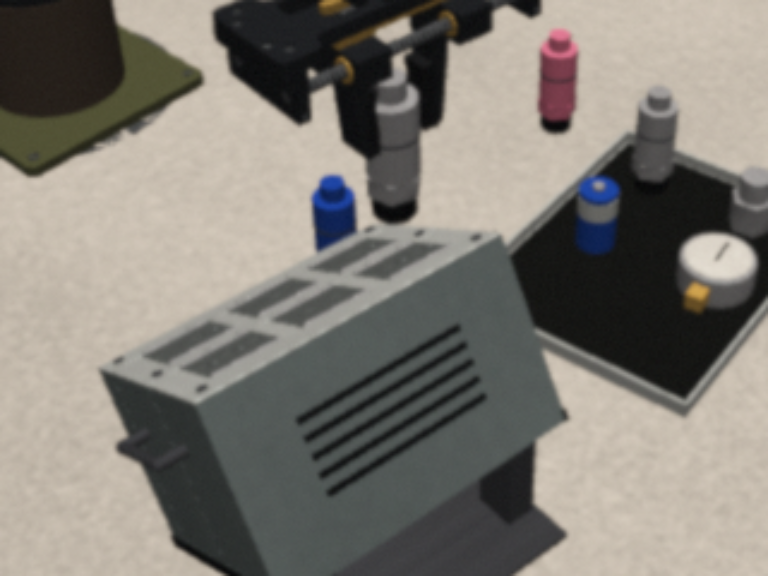

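```bash
python3 -m pendant '[{"claw":0.2,"dx":0,"dy":-2,"dz":-15,"twist":0},{"claw":0.2,"dx":0,"dy":-2,"dz":-28,"twist":0},{"claw":0.2,"dx":0,"dy":-2,"dz":-36,"twist":0},{"claw":0.2,"dx":2,"dy":-2.5,"dz":-40,"twist":0},{"claw":0.2,"dx":4.5,"dy":-3,"dz":-44.5,"twist":0},{"claw":0.2,"dx":7,"dy":-3.5,"dz":-49,"twist":0},{"claw":0.2,"dx":7,"dy":-3.5,"dz":-49,"twist":0}]'
```

```text
clock: 12.25
tool_pos: [0.5721, -0.1091, 0.2215]
eef_rot: [0.997, -0.071, 0.0, -0.0]
contact_force: [1.1, 0.8, -2.7]
opening: 0.38
finger_force: 25.0
```

```bash
python3 -m pendant '[{"claw":0.2,"dx":1,"dy":0,"dz":-2,"twist":0},{"claw":0.2,"dx":2,"dy":0,"dz":-4,"twist":0},{"claw":0.2,"dx":3,"dy":-0.5,"dz":-6,"twist":0},{"claw":0.2,"dx":4,"dy":-0.5,"dz":-8,"twist":0},{"claw":0.2,"dx":4,"dy":-0.5,"dz":-8,"twist":0}]' 10
```

```text
clock: 12.75
tool_pos: [0.5766, -0.1102, 0.215]
eef_rot: [0.997, -0.072, 0.002, 0.0]
contact_force: [-0.2, -0.9, 4.9]
opening: 0.38
finger_force: 10.0
```

```bash
python3 -m pendant '[{"claw":0.8,"dx":0,"dy":0,"dz":0,"twist":0},{"claw":0.8,"dx":0,"dy":0,"dz":0,"twist":0},{"claw":0.8,"dx":0,"dy":0,"dz":0,"twist":0},{"claw":0.8,"dx":0,"dy":0,"dz":10,"twist":0},{"claw":0.8,"dx":0,"dy":0,"dz":50,"twist":0},{"claw":0.8,"dx":0,"dy":0,"dz":90,"twist":0},{"claw":0.8,"dx":0,"dy":60,"dz":110,"twist":0},{"claw":0.8,"dx":0,"dy":120,"dz":110,"twist":0}]'; python3 - <<'E'
from h import *
im,d=eyes.snapshot("scene"); cv2.imwrite("pics/s2.png",cv2.resize(im[150:390,120:440],None,fx=2.4,fy=2.4))
E
```

```text
clock: 13.55
tool_pos: [0.5772, -0.0136, 0.3261]
eef_rot: [0.997, -0.074, 0.004, 0.0]
contact_force: [1.8, 1.1, 0.7]
opening: 0.802
finger_force: 0.0
```

View pics/s2.png

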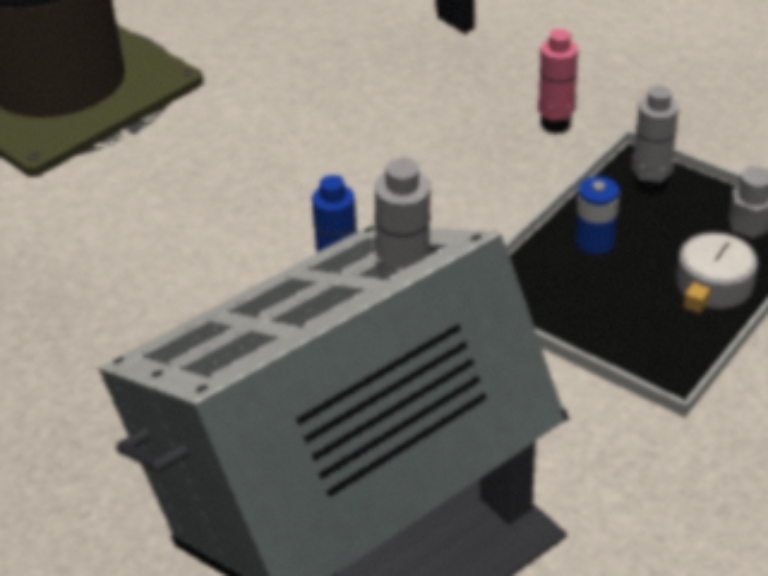

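```bash
cat > top4.py <<'E'
from meas import *
import sys
x,y=map(float,sys.argv[1:3])
for cam in("scene","top"):
    im,d=eyes.snapshot(cam); P=cloud(cam,d).reshape(-1,3)
    m=(abs(P[:,0]-x)<.05)&(abs(P[:,1]-y)<.03)&(P[:,2]>.153+.577*(P[:,0]-.517)+.012)&(P[:,2]<.31)
    q=P[m]
    if len(q)<5: print(cam,"nothing above deck",len(q)); continue
    h=np.percentile(q[:,2],98); t=q[q[:,2]>h-.006]
    print(cam,len(q),"maxz",h.round(4),"top",((t.min(0)+t.max(0))/2).round(4))
E
python3 top4.py 0.575 -0.109
```

```text
scene 780 maxz 0.2571 top [ 0.5772 -0.1103  0.2551]
top 331 maxz 0.2582 top [ 0.5757 -0.1114  0.2565]
```

```bash
python3 -m pendant '[{"claw":0,"dx":5,"dy":-10,"dz":0,"twist":0},{"claw":0,"dx":15,"dy":-20,"dz":0,"twist":0},{"claw":0,"dx":30,"dy":-40,"dz":0,"twist":0},{"claw":0,"dx":30,"dy":-40,"dz":0,"twist":0},{"claw":0,"dx":30,"dy":-40,"dz":0,"twist":0},{"claw":0,"dx":30,"dy":-40,"dz":0,"twist":0}]'
```

```text
clock: 14.3
tool_pos: [0.6049, -0.0529, 0.3222]
eef_rot: [0.997, -0.072, -0.0, -0.0]
contact_force: [0.5, 0.4, -0.0]
opening: 0.28
finger_force: 0.0
```

```bash
python3 -m pendant '[{"claw":0,"dx":2,"dy":-35,"dz":0,"twist":0},{"claw":0,"dx":2,"dy":-62,"dz":0,"twist":0},{"claw":0,"dx":2,"dy":-62,"dz":-35,"twist":0},{"claw":0,"dx":2,"dy":-62,"dz":-77,"twist":0},{"claw":0,"dx":2,"dy":-62,"dz":-77,"twist":0},{"claw":0,"dx":-6,"dy":-61,"dz":-77,"twist":0},{"claw":0,"dx":-11,"dy":-60.5,"dz":-77,"twist":0},{"claw":0,"dx":-15,"dy":-60,"dz":-77,"twist":0}]';python3 -m pendant '[{"claw":0,"dx":-5,"dy":0.5,"dz":0,"twist":0},{"claw":0,"dx":-10,"dy":1,"dz":0,"twist":0},{"claw":0,"dx":-10,"dy":1,"dz":0,"twist":0}]'; python3 top4.py 0.56 -0.109
```

```text
clock: 15.1
tool_pos: [0.5915, -0.1124, 0.2478]
eef_rot: [0.997, -0.071, 0.002, 0.0]
contact_force: [-0.4, 0.0, 0.2]
opening: 0.006
finger_force: 0.0
clock: 15.4
tool_pos: [0.5796, -0.1113, 0.2458]
eef_rot: [0.997, -0.072, -0.0, 0.0]
contact_force: [0.7, 0.7, 0.8]
opening: 0.004
finger_force: 0.0
scene 706 maxz 0.3062 top [ 0.5789 -0.1173  0.3052]
top nothing above deck 0
```

```bash
python3 -m pendant '[{"claw":0,"dx":0,"dy":0,"dz":30,"twist":0},{"claw":0,"dx":0,"dy":50,"dz":50,"twist":0},{"claw":0,"dx":0,"dy":95,"dz":60,"twist":0},{"claw":0,"dx":0,"dy":130,"dz":60,"twist":0}]'; python3 top4.py 0.56 -0.109; python3 - <<'E'
from h import *
im,d=eyes.snapshot("scene"); cv2.imwrite("pics/s3.png",cv2.resize(im[150:390,120:440],None,fx=2.4,fy=2.4))
E
```

```text
clock: 15.9
tool_pos: [0.5817, 0.0223, 0.3072]
eef_rot: [0.998, -0.07, 0.002, -0.001]
contact_force: [1.1, 0.2, 0.2]
opening: 0.003
finger_force: 0.0
scene nothing above deck 0
top nothing above deck 0
```

View pics/s3.png

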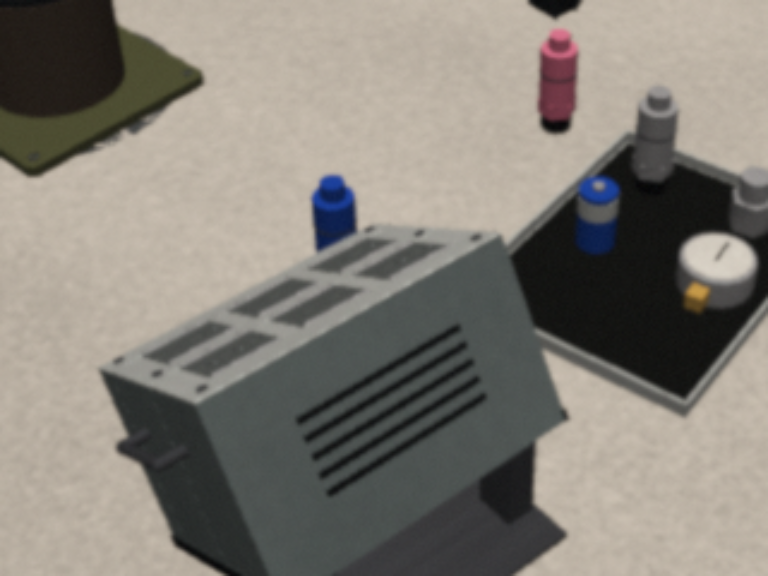

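```bash
python3 -m pendant '[{"claw":0.75,"dx":-12,"dy":47,"dz":0,"twist":0},{"claw":0.75,"dx":-24,"dy":94,"dz":-10,"twist":0},{"claw":0.75,"dx":-36,"dy":140,"dz":-30,"twist":0},{"claw":0.75,"dx":-48,"dy":185,"dz":-50,"twist":0},{"claw":0.75,"dx":-57,"dy":226,"dz":-70,"twist":0},{"claw":0.75,"dx":-57,"dy":228,"dz":-120,"twist":0},{"claw":0.75,"dx":-57,"dy":228,"dz":-160,"twist":0},{"claw":0.75,"dx":-57,"dy":228,"dz":-160,"twist":0}]'; python3 -m pendant '[{"claw":0.75,"dx":0,"dy":0,"dz":0,"twist":0},{"claw":0.75,"dx":0,"dy":0,"dz":0,"twist":0}]'
```

```text
clock: 16.85
tool_pos: [0.5204, 0.2437, 0.1405]
eef_rot: [0.997, -0.072, -0.004, 0.003]
contact_force: [-1.0, -1.0, 0.2]
opening: 0.709
finger_force: 0.0
clock: 17.05
tool_pos: [0.5255, 0.2461, 0.1475]
eef_rot: [0.997, -0.072, 0.002, -0.001]
contact_force: [0.7, -0.3, 0.7]
opening: 0.751
finger_force: 0.0
```

```bash
python3 -m pendant '[{"claw":0.75,"dx":-1,"dy":2.5,"dz":-30,"twist":0},{"claw":0.75,"dx":-1,"dy":2.5,"dz":-60,"twist":0},{"claw":0.75,"dx":-1,"dy":2.5,"dz":-87,"twist":0},{"claw":0.75,"dx":-1,"dy":2.5,"dz":-87,"twist":0},{"claw":0.2,"dx":-1,"dy":2.5,"dz":-87,"twist":0},{"claw":0.2,"dx":-1,"dy":2.5,"dz":-87,"twist":0},{"claw":0.2,"dx":-1,"dy":2.5,"dz":-87,"twist":0},{"claw":0.2,"dx":-1,"dy":2.5,"dz":-87,"twist":0}]' 25; python3 -m pendant '[{"claw":0.2,"dx":0,"dy":0,"dz":0,"twist":0},{"claw":0.2,"dx":0,"dy":0,"dz":0,"twist":0}]'
```

```text
clock: 17.85
tool_pos: [0.5232, 0.2495, 0.0596]
eef_rot: [0.997, -0.072, 0.001, -0.001]
contact_force: [0.1, -0.3, 0.3]
opening: 0.411
finger_force: 0.0
clock: 18.05
tool_pos: [0.5232, 0.2495, 0.0594]
eef_rot: [0.997, -0.072, 0.001, -0.0]
contact_force: [-0.3, 0.3, 6.4]
opening: 0.38
finger_force: 25.0
```

```bash
python3 -m pendant '[{"claw":0.2,"dx":0,"dy":0,"dz":25,"twist":0},{"claw":0.2,"dx":0,"dy":0,"dz":60,"twist":0},{"claw":0.2,"dx":0,"dy":0,"dz":105,"twist":0},{"claw":0.2,"dx":0,"dy":-20,"dz":145,"twist":0},{"claw":0.2,"dx":-3,"dy":-55,"dz":175,"twist":0},{"claw":0.2,"dx":-5,"dy":-100,"dz":180,"twist":0},{"claw":0.2,"dx":-7,"dy":-148,"dz":180,"twist":0},{"claw":0.2,"dx":-9,"dy":-196,"dz":180,"twist":0}]';python3 -m pendant '[{"claw":0.2,"dx":-2,"dy":-48,"dz":0,"twist":0},{"claw":0.2,"dx":-3,"dy":-95,"dz":0,"twist":0},{"claw":0.2,"dx":-4,"dy":-135,"dz":0,"twist":0},{"claw":0.2,"dx":-4,"dy":-153,"dz":0,"twist":0},{"claw":0.2,"dx":-4,"dy":-153,"dz":0,"twist":0},{"claw":0.2,"dx":-4,"dy":-153,"dz":0,"twist":0},{"claw":0.2,"dx":-4,"dy":-153,"dz":0,"twist":0}]'
```

```text
clock: 18.85
tool_pos: [0.5127, 0.0515, 0.2386]
eef_rot: [0.997, -0.071, -0.0, 0.0]
contact_force: [1.1, -1.2, -2.2]
opening: 0.382
finger_force: 25.0
clock: 19.55
tool_pos: [0.5094, -0.0978, 0.2381]
eef_rot: [0.998, -0.07, -0.0, -0.001]
contact_force: [-0.1, 0.3, -2.3]
opening: 0.378
finger_force: 25.0
```

```bash
python3 -m pendant '[{"claw":0.2,"dx":1,"dy":-2,"dz":-15,"twist":0},{"claw":0.2,"dx":1,"dy":-2,"dz":-29,"twist":0},{"claw":0.2,"dx":1,"dy":-2,"dz":-38,"twist":0},{"claw":0.2,"dx":3.5,"dy":-2.5,"dz":-42,"twist":0},{"claw":0.2,"dx":6,"dy":-3,"dz":-46,"twist":0},{"claw":0.2,"dx":8,"dy":-3,"dz":-50,"twist":0},{"claw":0.2,"dx":10,"dy":-3,"dz":-53,"twist":0},{"claw":0.2,"dx":11,"dy":-3,"dz":-55,"twist":0}]' 12; python3 -m pendant '[{"claw":0.8,"dx":0,"dy":0,"dz":0,"twist":0},{"claw":0.8,"dx":0,"dy":0,"dz":0,"twist":0},{"claw":0.8,"dx":0,"dy":0,"dz":0,"twist":0},{"claw":0.8,"dx":0,"dy":0,"dz":10,"twist":0},{"claw":0.8,"dx":0,"dy":0,"dz":50,"twist":0},{"claw":0.8,"dx":0,"dy":0,"dz":90,"twist":0},{"claw":0,"dx":15,"dy":50,"dz":90,"twist":0},{"claw":0,"dx":30,"dy":95,"dz":90,"twist":0}]';python3 top4.py 0.515 -0.1
```

```text
clock: 20.35
tool_pos: [0.5204, -0.1029, 0.1839]
eef_rot: [0.997, -0.072, -0.0, 0.0]
contact_force: [-4.1, 0.6, 12.9]
opening: 0.383
finger_force: 12.0
clock: 21.15
tool_pos: [0.5517, -0.0086, 0.276]
eef_rot: [0.997, -0.074, 0.002, 0.0]
contact_force: [0.9, 0.3, 0.6]
opening: 0.642
finger_force: 0.0
scene 733 maxz 0.2287 top [ 0.5215 -0.1033  0.2267]
top 338 maxz 0.231 top [ 0.5208 -0.1027  0.2286]
```

```bash
python3 -m pendant '[{"claw":0,"dx":1,"dy":0,"dz":0,"twist":0},{"claw":0,"dx":1,"dy":-10,"dz":0,"twist":0},{"claw":0,"dx":1,"dy":-50,"dz":0,"twist":0},{"claw":0,"dx":1,"dy":-99,"dz":0,"twist":0},{"claw":0,"dx":1,"dy":-99,"dz":0,"twist":0},{"claw":0,"dx":1,"dy":-99,"dz":-30,"twist":0},{"claw":0,"dx":1,"dy":-99,"dz":-58,"twist":0},{"claw":0,"dx":1,"dy":-99,"dz":-58,"twist":0}]';python3 -m pendant '[{"claw":0,"dx":-6,"dy":1,"dz":0,"twist":0},{"claw":0,"dx":-11,"dy":1.5,"dz":0,"twist":0},{"claw":0,"dx":-16,"dy":2,"dz":0,"twist":0},{"claw":0,"dx":-21,"dy":3,"dz":0,"twist":0},{"claw":0,"dx":-26,"dy":4,"dz":0,"twist":0},{"claw":0,"dx":-30,"dy":4,"dz":0,"twist":0},{"claw":0,"dx":-30,"dy":4,"dz":0,"twist":0}]';python3 -m pendant '[{"claw":0,"dx":0,"dy":0,"dz":30,"twist":0},{"claw":0,"dx":0,"dy":50,"dz":60,"twist":0},{"claw":0,"dx":0,"dy":98,"dz":90,"twist":0},{"claw":0,"dx":0,"dy":145,"dz":90,"twist":0},{"claw":0,"dx":0,"dy":145,"dz":90,"twist":0}]';python3 top4.py 0.515 -0.1;python3 - <<'E'
from h import *
im,d=eyes.snapshot("scene"); cv2.imwrite("pics/s4.png",cv2.resize(im[150:390,120:440],None,fx=2.4,fy=2.4))
E
```

```text
clock: 22.05
tool_pos: [0.548, -0.1092, 0.2126]
eef_rot: [0.997, -0.073, -0.004, 0.0]
contact_force: [-0.3, 0.6, -0.1]
opening: 0.006
finger_force: 0.0
clock: 22.75
tool_pos: [0.5208, -0.1028, 0.2155]
eef_rot: [0.997, -0.072, -0.0, 0.0]
contact_force: [0.0, 0.1, 0.5]
opening: 0.002
finger_force: 0.0
clock: 23.25
tool_pos: [0.5221, 0.0497, 0.3067]
eef_rot: [0.998, -0.067, 0.001, -0.003]
contact_force: [0.5, 1.2, 0.2]
opening: 0.008
finger_force: 0.0
scene nothing above deck 0
top nothing above deck 0
```

View pics/s4.png

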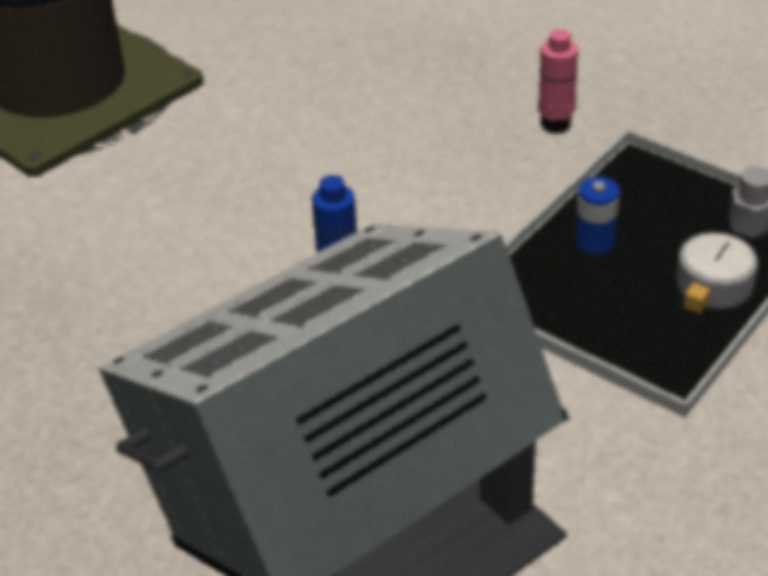

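```bash
python3 - <<'E'
from meas import *
im,d=eyes.snapshot("top"); P=cloud("top",d).reshape(-1,3)
bx=np.array([.9897,-.143]);by=np.array([.143,.9897])
ports=[[0.5169,-0.1004,0.1475],[0.5078,-0.1637,0.1475],[0.4986,-0.2271,0.1475],[0.5701,-0.1081,0.1785],[0.5609,-0.1714,0.1785],[0.5517,-0.2348,0.1785]]
for i,p in enumerate(ports):
    q=P-p; x=q[:,:2]@bx;y=q[:,:2]@by; out=-.5*x+.866*q[:,2];u=.866*x+.5*q[:,2]
    f=lambda a,b:(lambda m:(int(m.sum()),round(1e3*np.median(out[m]),1)))((abs(y)<.02)&(u>a)&(u<b)&(abs(out)<.06))
    print(i+1,"lower tip",f(-.009,-.001),"upper tip",f(.001,.009),"upper root",f(.013,.02))
E
```

```text
1 lower tip (80, np.float64(-0.3)) upper tip (80, np.float64(0.2)) upper root (73, np.float64(0.2))
2 lower tip (84, np.float64(0.0)) upper tip (84, np.float64(0.3)) upper root (75, np.float64(0.3))
3 lower tip (83, np.float64(0.7)) upper tip (86, np.float64(0.3)) upper root (69, np.float64(0.4))
4 lower tip (87, np.float64(0.1)) upper tip (84, np.float64(0.1)) upper root (77, np.float64(-0.1))
5 lower tip (91, np.float64(-0.0)) upper tip (92, np.float64(-0.1)) upper root (79, np.float64(-0.4))
6 lower tip (91, np.float64(0.2)) upper tip (84, np.float64(0.2)) upper root (78, np.float64(-0.2))
```

```bash
python3 -c "
from plant import r
print(r.finish_job())"
```

```text
the job is handed in; nothing more can be done
None
```

I found wells 1 and 4 empty and loaded both transmitters into them, connector outwards. Camera depth shows all six flaps shut, and I handed the job in at about 23 s; no verdict came back.

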